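# Put the bead box back in its tray and slide the tray home

## Robot

A 6-joint arm with a two-finger parallel gripper is mounted at the origin on the work surface. World frame = base frame: x ahead of the robot, y to its left, z up, the work surface at z = 0. Lengths are in m, angles in rad, forces in N, time in s.
With the tool pointing down it reaches from about 0.3 to 0.85 m from the base axis. Payload 5.4 kg.
Tool frame: the origin (TCP) lies at the very end of the fingers, on their centre line; the grasp point (between the pads) lies 19 mm behind it; z points along the fingers, y is the line along which they close (so a half turn about z gives the same grasp; the last joint's range is limited). The gripper opens to 85 mm and grips with 20 to 120 N. Pads are 22 mm wide; open, the fingers measure 114 mm over their backs; the gripper's body (76 mm by 85 mm) begins 54 mm behind the grasp point. The pads swing forward as they close: fully open they stand 13 mm farther back than shut.
Start: joints at [1.094, 0.158, 1.597, -0, 1.386, -0.21], TCP at [0.152, 0.555, 0.196] pointing down, gripper open.
Joint ranges: [-2.91, 2.91], [-0.94, 2.29], [0.18, 2.7], [-1.29, 4.43], [0.17, 2.64], [-3, 3]. Speed limits (rad/s): [2.57, 2.57, 3.14, 3.14, 3.14, 3.14].

## Interface

Orientations are given as a 3x3 rotation matrix whose columns are the frame's x, y, z axes.
In Python, from cell import telemetry, capture, get_calibration, bot gives the robot as it stands. The module is installed in compiled form; this text tells all that it offers.
- The arm moves only by the tool step_arm, never from a script. Its argument "plan" is one flat list of numbers, 7 for each row, row after row: the turn, a rotation vector about the world's x, y, z in degrees, then the shift along the world's x, y, z in mm, then the opening, from -1 (shut) to 1 (fully open). In form: [ax, ay, az, x, y, z, fingers, ax, ay, az, x, y, z, fingers, ...]. A call has 1 to 5 rows; each row shifts and turns the commanded pose from where the row before left it; what a row does not reach is not made up. A row lasts 1/10 s, in which the tool goes at most 50 mm and 8.59 degrees, less where a joint would pass 70% of its speed; a pose out of reach is approached as far as the arm can. A call is refused whole if a number of a shift passes 50 or a number of a turn 8.59, either way. A call with a gripper value outside its range is refused whole. The fingers move at their own pace and stop on an object; "squeeze" is the grip in N (left out, the last holds). Time passes only in rows, so rows that do not move let the fingers close. It gives the time, the measured TCP pose, the force, the opening and the grip force at its end, in the units of the state.
- telemetry.read_state(): the state, without advancing time (a new reading comes with each control period).
- capture(name): name is "side" or "top" or "wrist"; returns (picture, depth): 420x560x3 uint8, red, green, blue; 420x560 float32, m along the optical axis (not along the pixel's ray), 0 where there is no reading.
- get_calibration(name): a dict with "vfov" (degrees; the focal length in pixels is half the picture's height over the tangent of half this angle, whatever the lens; pixels are square), "cx", "cy" (the principal point, pixels), "R" (3x3) and "t" (3): a world point X has camera coordinates R X + t. Camera axes: x right, y down, z forward; pixel columns grow to the right and rows downward; lengths in m; the calibration is good to about 2 mm. A picture is of the moment at which its call begins: read the wrist's pose just before it. get_calibration takes no time and is no camera call; for the wrist camera it gives the pose at the moment of the call.
- bot.close_job(): hands the job in; it is judged then, once.
The state is a dict: "t": time; "q": joint angles; "qvel": joint speeds; "tau": joint torques, N m; "tcp_pos": TCP position; "ee_rot": TCP orientation; "wrist_force": force on the tool from outside, world axes, zero at the start; "wrist_torque": the same for the moment, N m; "opening": finger opening in m; "gripper_force": force on a finger pad.
Only numpy, scipy, OpenCV 4.12 (cv2) and the standard library are available. Lean on these libraries where they do the work, as an engineer would, in place of code of your own. Each camera call takes 0.05 s, during which the arm holds its last target. There are 200 camera calls.

## Task

Put the red-lidded bead box back into the empty front well of the bead tray, with its cut corner in the filled corner of the well so that it sits fully down, and let go of it. Then slide the tray gently all the way into its case until its front panel is flush with the front ends of its tall wooden cheeks: push it in the middle, because it jams when pushed off-centre, and do not force it. Leave the other things on the table where they are.

Things in the scene. Friction and masses are not known exactly. Their poses are not given: they have to be found in the camera images.
- beadbox_mid (a point): Centre (half-way up) of the loose bead box: clear, coral-red lid, 64 mm (its x) by 46 mm (its y) by 50 mm high, about 0.12 kg, upright on the table, z up. The upright edge at its +x +y corner is cut off at 45 degrees, 16 mm along each side. Its lowest 10 mm taper in by 2.5 mm all round.
- tray: White bead tray, loose, 180 mm long (x) by 152 mm wide (y, 162 at the front panel), about 0.6 kg, on the base board. Origin: centre of its underside; x points into the case, z up. Side walls 30 mm high. Down its middle two wells: the front one empty, the rear one with a like box, teal lid. Left and right of them lie tubes and tins, up to 20 mm above the origin.
- well (a point): Centre of the floor of the empty front well, 7 mm above the tray's underside, axes as the tray's. Well 67 (x) by 49 mm (y): 1.5 mm play each side; walls 14 mm high (front: the panel, 33 mm). Its +x +y corner is filled at 45 degrees (blue) to match the box, which fits only with its x along the tray's x, not half round. Seated, the box's centre is 25 mm above this point.
- tray_front (a point): Middle of the outer face of the tray's front panel, where to push it; axes as the tray's, the panel faces -x. Flat smooth lacquered wooden panel, 162 mm wide, 37 mm high, 8 mm thick; this point is half-way up. Pushed here the tray slides in with 1 to 3 N; pushed more than about 15 mm left or right of here it twists, and from about 25 mm it jams.
- tray_guide (a point): On the tray's centre line, between its two guide blocks, faced with rubberised cork, 56 mm long, that stick out on both sides just behind the front panel. They run between the rails with 1.5 mm play each side and grip them when the tray is twisted: that is the jam. A short push of 5 to 15 N on the side that lags behind turns it back; too long a push twists it the other way.
- dock: The tray's case, fixed: grey laminate board 330 mm (x) by 215 mm (y), 8 mm thick; two low wooden rails along its whole length (180 mm apart inside, 12 mm thick, tops 38 mm above the table). From x = -23 mm to the rear, tall cheeks stand on them (tops 72 mm), with a back stop and, from x = 0, a clear roof (top 77 mm). Origin: centre of the board's underside; x points into the case, z up.
- dock_mouth (a point): Fixed point midway between the front ends of the two tall cheeks, 29.5 mm above the table, axes as the case's. The middle of the tray's front panel comes to this point when the tray is home against the back stop, flush with the front ends of the cheeks; at the start it is 95 to 118 mm short of it.
- tub: Round clear tub with a pale blue lid, 84 mm wide, 44 mm high, loose; leave it alone. Origin: centre of its underside.
- pliers_long: Long-nose pliers with red and black handles, about 165 mm long, lying on the table; leave them alone.
- pliers_short: Short pliers with red and black handles, about 145 mm long, lying on the table; leave them alone.
- spool: Spool of copper wire, 60 mm wide, 34 mm high; leave it alone. Origin: centre of its underside.
- jar: Clear jar of green beads with an aluminium lid, 60 mm wide, 86 mm high; leave it alone. Origin: centre of its underside.

How it is judged:
By the outcome, as a careful person would: the job done as asked, in the order asked, and still so for the second after the job is handed in, with the robot touching nothing.
It also fails if it takes over 59 s, if anything falls off the work surface, if the arm or the gripper's body presses on something with over 40 N, if the wrist force passes 120 N, or if a joint passes its speed limit or range.

## Working session

There is one attempt and no reset: what is moved stays moved. The work goes in short steps, Python scripts to look and compute and a tool call to move; the robot and the scene stay as the last step left them, time stands still between calls to the robot, and variables do not carry over. Pictures are saved under pics/ and viewed, at most 10 in all, crops included, and the job is handed in when it is done.

Besides the shell and the picture viewer there is one more tool, called after "Call:" as a command line: name --argument value ..., lists and objects as JSON in quotes. step_arm: Moves the arm, as the interface text tells. Its arguments: {"type":"object","properties":{"plan":{"type":"array"},"squeeze":{"type":"number"}},"required":["plan"]}

```bash
mkdir -p pics
cat > h.py <<'E'
import numpy as np, cv2
from cell import telemetry, capture, get_calibration, bot
def shot(n,name):
    c=get_calibration(n); p,d=capture(n)
    cv2.imwrite(f'pics/{name}.png',p[:,:,::-1]); np.savez(f'pics/{name}.npz',p=p,d=d,**{k:np.array(v) for k,v in c.items()})
    return p,d,c
def load(name):
    z=np.load(f'pics/{name}.npz'); return z['p'],z['d'],z
def pts(d,c):
    f=d.shape[0]/2/np.tan(np.radians(float(c['vfov']))/2)
    v,u=np.mgrid[:d.shape[0],:d.shape[1]]
    P=np.stack([(u-float(c['cx']))/f*d,(v-float(c['cy']))/f*d,d],-1)
    return (P-np.array(c['t']))@np.array(c['R'])
def ray(u,v,z,c):
    f=420/2/np.tan(np.radians(float(c['vfov']))/2); R=np.array(c['R']);t=np.array(c['t'])
    D=R.T@np.array([(u-float(c['cx']))/f,(v-float(c['cy']))/f,1]); o=-R.T@t
    return o+D*(z-o[2])/D[2]
E
python3 - <<'E'
from h import *
s=telemetry.read_state(); print({k:np.round(v,3).tolist() for k,v in s.items()})
for n in('top','side'):
    p,d,c=shot(n,n+'0'); print(n,c)
a=cv2.imread('pics/top0.png')
E
```

```text
{'t': 0.0, 'q': [1.094, 0.159, 1.598, -0.0, 1.386, -0.21], 'qvel': [0.001, -0.001, 0.0, 0.001, -0.001, -0.002], 'tau': [0.003, -39.601, -33.143, -0.0, 0.009, 0.0], 'tcp_pos': [0.151, 0.554, 0.195], 'ee_rot': [[-0.965, 0.264, -0.001], [0.264, 0.965, -0.002], [0.0, -0.002, -1.0]], 'wrist_force': [-0.026, -0.312, -0.221], 'wrist_torque': [0.009, 0.021, -0.057], 'gripper_force': 0.0, 'opening': 0.086}
top {'vfov': 49.17089808686492, 'cx': 269.8302986125932, 'cy': 219.1203413180652, 'R': array([[ 0.0287964 , -0.99955819,  0.007361  ],
       [-0.99538425, -0.02934904, -0.09137193],
       [ 0.0915476 , -0.00469584, -0.99578963]]), 't': array([-0.02346673,  0.57254444,  1.38140264])}
side {'vfov': 43.50233582974014, 'cx': 284.66776222483713, 'cy': 192.72423564300664, 'R': array([[ 0.99088776, -0.13288309,  0.02198929],
       [-0.06473884, -0.61304352, -0.78739223],
       [ 0.11811151,  0.77879377, -0.61606001]]), 't': array([-0.56500886,  0.05965288,  1.22109235])}
```

View pics/top0.png

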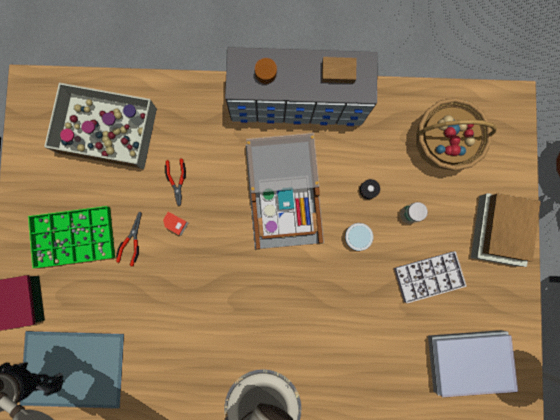

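View pics/side0.png

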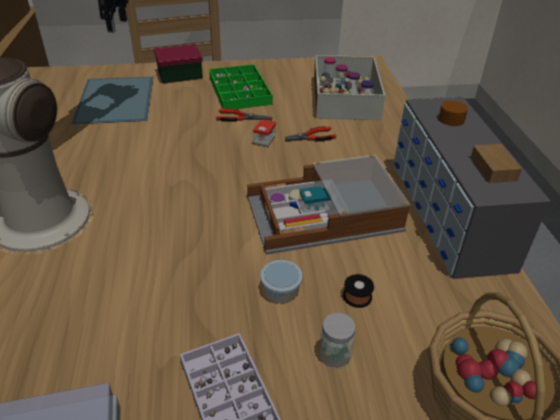

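The top view shows the red-lidded box at about (175,223), between the two pliers, with the notch near its lower right. The case spans (250–320, 137–247), with the mouth towards the robot and the tray's empty well at about (288,222). I'll get coarse positions now, then look closer with the wrist camera.

Run:
```python
from h import *
p,d,c=load('top0'); P=pts(d,c)
h=cv2.cvtColor(p,cv2.COLOR_RGB2HSV)
m=((h[...,0]<8)|(h[...,0]>172))&(h[...,1]>120)&(h[...,2]>110)
roi=np.zeros(m.shape,bool); roi[208:240,158:192]=1
q=P[m&roi]; print('box',np.median(q,0),len(q))
r=cv2.minAreaRect(np.argwhere(m&roi)[:,::-1].astype(np.float32)); print(r)
for b in cv2.boxPoints(r): print(ray(*b,.05,c))
for n,u,v,z in [('cheekL front',256,203,.072),('cheekR',318,190,.072),('boardFL',256,248,.008),('boardFR',321,243,.008),('BL',250,140,.072),('BR',315,136,.072),('well',288,222,.02)]:
  print(n,ray(u,v,z,c).round(3))
```

```text
box [0.55346562 0.28519904 0.04819786] 282
((173.1783447265625, 223.00634765625), (21.069494247436523, 15.64250373840332), 28.610458374023438)
[0.54386645 0.32234086 0.05      ]
[0.58601485 0.30190661 0.05      ]
[0.5571481  0.24484954 0.05      ]
[0.51515417 0.2654116  0.05      ]
cheekL front [0.616 0.036 0.072]
cheekR [ 0.66  -0.148  0.072]
boardFL [0.484 0.033 0.008]
boardFR [ 0.505 -0.167  0.008]
BL [0.806 0.06  0.072]
BR [ 0.825 -0.136  0.072]
well [ 0.566 -0.063  0.02 ]
```

Run:
```python
from h import *
s=telemetry.read_state();c=get_calibration('wrist');R=np.array(c['R']);E=np.array(s['ee_rot'])
print(c['vfov'],'cam pos in tool',E.T@(-R.T@c['t']-s['tcp_pos']),'cam axes in tool(cols)\n',E.T@R.T)
```

```text
60.769437701551865 cam pos in tool [ 0.06711208  0.00026503 -0.1773663 ] cam axes in tool(cols)
 [[ 1.51773227e-04 -9.64278418e-01 -2.64890752e-01]
 [ 9.99999820e-01 -7.43044675e-06  6.00014223e-04]
 [-5.80549022e-04 -2.64890795e-01  9.64278243e-01]]
```

Call:
step_arm --plan '[0,0,0,38,-30,8,1,0,0,0,38,-30,8,1,0,0,0,38,-30,8,1,0,0,0,38,-30,8,1,0,0,0,38,-30,8,1]'

```text
t: 0.6
tcp_pos: [0.3426, 0.4031, 0.2364]
ee_rot: [[-0.965, 0.263, -0.0], [0.263, 0.965, -0.0], [0.0, -0.0, -1.0]]
wrist_force: [1.0, 0.4, -0.1]
opening: 0.0853
gripper_force: 0.0
```

Call:
step_arm --plan '[0,0,0,38,-25,8,1,0,0,0,38,-25,8,1,0,0,0,38,-25,0,1,0,0,0,38,-25,0,1,0,0,0,0,0,0,1]'

```text
t: 1.1
tcp_pos: [0.4971, 0.301, 0.2515]
ee_rot: [[-0.963, 0.269, 0.0], [0.269, 0.963, -0.002], [-0.001, -0.002, -1.0]]
wrist_force: [-0.3, 0.9, 1.1]
opening: 0.0855
gripper_force: 0.0
```

Run:
```python
from h import *
p,d,c=shot('wrist','w1');P=pts(d,c)
h=cv2.cvtColor(p,cv2.COLOR_RGB2HSV)
m=((h[...,0]<8)|(h[...,0]>172))&(h[...,1]>110)&(h[...,2]>90)&(P[...,2]>.035)
cs,_=cv2.findContours(m.astype(np.uint8),0,1); k=max(cs,key=cv2.contourArea)
print(cv2.contourArea(k),k.reshape(-1,2).mean(0))
for e in (.02,.03):
  for v in cv2.approxPolyDP(k,e*cv2.arcLength(k,True),True).reshape(-1,2): print(v,ray(*v,.05,c).round(4),P[v[1],v[0]].round(4))
  print()
msk=np.zeros(m.shape,np.uint8);cv2.drawContours(msk,[k],-1,1,-1)
print(np.percentile(P[msk>0],[5,50,95],0))
```

```text
2098.0 [276.38613861 218.75742574]
[254 196] [0.5145 0.2699 0.05  ] [0.5148 0.2697 0.0487]
[247 235] [0.5555 0.2494 0.05  ] [0.5555 0.2494 0.05  ]
[301 245] [0.5834 0.3048 0.05  ] [0.5835 0.3047 0.0496]
[306 219] [0.5551 0.3178 0.05  ] [0.5548 0.3178 0.0508]
[296 203] [0.5344 0.3119 0.05  ] [0.5364 0.3117 0.0425]

[254 196] [0.5145 0.2699 0.05  ] [0.5148 0.2697 0.0487]
[247 235] [0.5555 0.2494 0.05  ] [0.5555 0.2494 0.05  ]
[301 245] [0.5834 0.3048 0.05  ] [0.5835 0.3047 0.0496]
[306 219] [0.5551 0.3178 0.05  ] [0.5548 0.3178 0.0508]
[296 203] [0.5344 0.3119 0.05  ] [0.5364 0.3117 0.0425]

[[0.524059   0.25907893 0.04860426]
 [0.54892632 0.28605597 0.04992261]
 [0.5733738  0.31162899 0.05124373]]
```

View pics/w1.png

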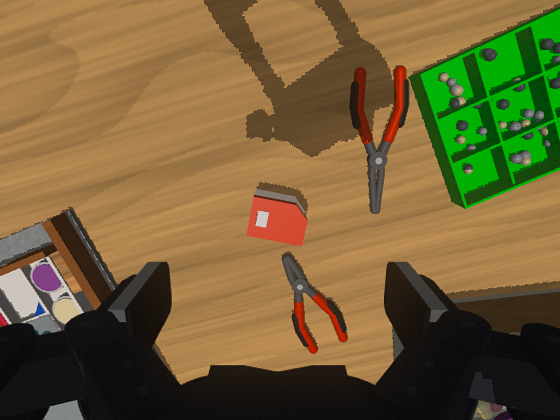

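The wrist view shows the box at (250–306, 190–245), with the cut corner at about (300,210). That puts its centre near (0.549, 0.287), with its +x at 63°. The short pliers' tip is at (287,255), just clear of it. Next I'll look at the tray from close up with nothing in the gripper.

Call:
step_arm --plan '[0,0,4,14,-45,0,1,0,0,4,14,-45,0,1,0,0,4,14,-45,0,1,0,0,4,14,-45,0,1,0,0,4,14,-45,0,1]'

```text
t: 1.65
tcp_pos: [0.563, 0.0794, 0.2523]
ee_rot: [[-0.996, -0.087, -0.001], [-0.087, 0.996, 0.001], [0.0, 0.001, -1.0]]
wrist_force: [1.1, -0.2, 0.0]
opening: 0.0854
gripper_force: 0.0
```

Call:
step_arm --plan '[0,0,0,5,-45,0,1,0,0,0,0,-45,0,1,0,0,0,0,-45,0,1,0,0,0,0,0,0,1,0,0,0,0,0,0,1]'

```text
t: 2.15
tcp_pos: [0.5681, -0.0547, 0.2522]
ee_rot: [[-0.997, -0.081, -0.001], [-0.081, 0.997, 0.001], [0.001, 0.001, -1.0]]
wrist_force: [-0.7, 0.5, 0.6]
opening: 0.0854
gripper_force: 0.0
```

Run:
```python
from h import *
p,d,c=shot('wrist','w2')
```

```text
(no output)
```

View pics/w2.png

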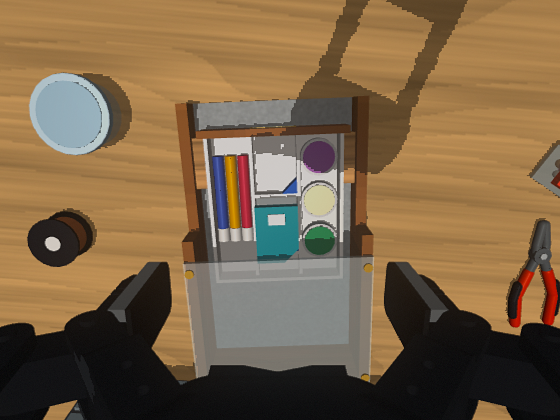

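Here the empty well is at about (255–298, 140–193) with the blue filler at (291,186). The front panel's top edge runs from (205,134) to (352,128). Next I'll measure the well floor, the tray's direction and the cheeks.

Run:
```python
from h import *
p,d,c=load('w2');P=pts(d,c)
def img(lo,hi,s=4): pass
h=cv2.cvtColor(p,cv2.COLOR_RGB2HSV)
z=P[...,2]
print('heights col 275, rows 125..210'); 
for v in range(126,208,3): print(v,P[v,272].round(4),p[v,272], end=' | ')
print('\nrow 165')
for u in range(238,312,2): print(u,P[165,u].round(4), end=' | ')
print('\ncheek/rail row 150, 240')
for v in (150,245):
  for u in list(range(174,204,3))+list(range(334,376,3)): print((u,v),P[v,u].round(3),end=' | ')
  print()
# panel top: brown, z .044-.052
roi=np.zeros(z.shape,bool);roi[118:145,200:352]=1
q=P[roi&(np.abs(z-.048)<.005)]
print('panel top',len(q))
l=cv2.fitLine(q[:,:2].astype(np.float32),cv2.DIST_HUBER,0,.01,.01).ravel();print(l, 'ang',np.degrees(np.arctan2(l[1],l[0])),q.min(0),q.max(0))
```

```text
heights col 275, rows 125..210
126 [ 0.52   -0.0636  0.0355] [97 97 88] | 129 [ 0.5224 -0.0633  0.0489] [142  88  48] | 132 [ 0.5256 -0.063   0.0477] [145  90  49] | 135 [ 0.5286 -0.0628  0.048 ] [74 48 31] | 138 [ 0.5343 -0.0628  0.0151] [119 113 109] | 141 [ 0.5378 -0.0625  0.0144] [120 114 109] | 144 [ 0.5411 -0.0622  0.0153] [119 113 109] | 147 [ 0.5444 -0.062   0.0162] [118 113 108] | 150 [ 0.548  -0.0617  0.0143] [119 114 110] | 153 [ 0.5513 -0.0615  0.0155] [113 108 103] | 156 [ 0.555  -0.0612  0.0129] [206 202 199] | 159 [ 0.5584 -0.0609  0.014 ] [206 201 199] | 162 [ 0.5618 -0.0606  0.0141] [205 201 198] | 165 [ 0.565  -0.0604  0.016 ] [206 201 199] | 168 [ 0.5688 -0.0601  0.0143] [205 201 198] | 171 [ 0.5721 -0.0598  0.0155] [205 201 199] | 174 [ 0.5759 -0.0595  0.0142] [206 201 198] | 177 [ 0.5793 -0.0593  0.0148] [206 202 199] | 180 [ 0.5829 -0.059   0.0146] [206 202 199] | 183 [ 0.5866 -0.0587  0.0144] [204 201 198] | 186 [ 0.5902 -0.0584  0.0142] [206 201 199] | 189 [ 0.5938 -0.0581  0.0143] [213 209 206] | 192 [ 0.5961 -0.0579  0.0203] [85 80 77] | 195 [ 0.5978 -0.0577
[... 2528 characters left out ...]
  0.062] | (198, 245) [ 0.657 -0.137  0.051] | (201, 245) [ 0.663 -0.136  0.036] | (334, 245) [0.654 0.022 0.026] | (337, 245) [0.655 0.026 0.022] | (340, 245) [0.649 0.026 0.038] | (343, 245) [0.66  0.037 0.007] | (346, 245) [0.659 0.04  0.009] | (349, 245) [0.659 0.044 0.009] | (352, 245) [0.653 0.044 0.023] | (355, 245) [0.647 0.043 0.04 ] | (358, 245) [0.641 0.043 0.054] | (361, 245) [0.635 0.041 0.071] | (364, 245) [0.634 0.044 0.072] | (367, 245) [0.634 0.047 0.072] | (370, 245) [0.633 0.05  0.072] | (373, 245) [ 0.66   0.077 -0.   ] | 
panel top 1207
[ 0.12197854 -0.99253273  0.5246917  -0.05994682] ang -82.99369 [ 0.51180199 -0.1383325   0.04333693] [0.53790097 0.01811735 0.05078776]
```

Run:
```python
from h import *
p,d,c=load('w2');P=pts(d,c);z=P[...,2]
def rect(m,n):
    k,l,st,_=cv2.connectedComponentsWithStats(m.astype(np.uint8)); i=1+np.argmax(st[1:,4])
    q=P[l==i][:,:2].astype(np.float32); r=cv2.minAreaRect(q*1000); print(n,r,len(q)); return q
roi=np.zeros(z.shape,bool);roi[130:200,245:305]=1
blue=(p[...,2]>p[...,0].astype(int)+40)
q=rect(roi&(np.abs(z-.015)<.004),'floor')
def ext(q,a):
    R=np.array([[np.cos(a),np.sin(a)],[-np.sin(a),np.cos(a)]]); w=q@R.T
    e=[]
    for k in (0,1):
        o=w[:,1-k]; b=np.linspace(*np.percentile(o,[8,60 if 1 else 92]),12)
        lo=[w[(o>=b[i])&(o<b[i+1]),k].min() for i in range(11)];hi=[w[(o>=b[i])&(o<b[i+1]),k].max() for i in range(11)]
        e+=[np.median(lo),np.median(hi)]; print('edge slopes deg',np.degrees(np.polyfit(b[:-1],lo,1)[0]).round(2),np.degrees(np.polyfit(b[:-1],hi,1)[0]).round(2))
    ctr=R.T@np.array([(e[0]+e[1])/2,(e[2]+e[3])/2]); print('a',np.degrees(a),'ext',e[1]-e[0],e[3]-e[2],'ctr',ctr)
ext(q,np.radians(6.5))
roi=np.zeros(z.shape,bool);roi[118:142,190:366]=1
q=rect(roi&(np.abs(z-.048)<.005),'panel')
ext(q,np.radians(6.5))
# cheek tops inner edges & front ends; rails
roi=np.zeros(z.shape,bool);roi[220:262,175:215]=1
ext(rect(roi&(np.abs(z-.072)<.004),'cheekR'),np.radians(6.5))
roi=np.zeros(z.shape,bool);roi[220:262,345:380]=1
ext(rect(roi&(np.abs(z-.072)<.004),'cheekL'),np.radians(6.5))
for n,a,b in(('railR',170,197),('railL',353,376)):
    roi=np.zeros(z.shape,bool);roi[95:225,a:b]=1
    ext(rect(roi&(np.abs(z-.038)<.005),n),np.radians(6.5))
```

```text
floor ((563.6751708984375, -57.59904479980469), (65.04523468017578, 49.15473937988281), 6.897636413574219) 2285
edge slopes deg -1.25 -0.24
edge slopes deg 0.59 -1.04
a 6.5 ext 0.0643630686654294 0.0485474385675715 ctr [ 0.56384087 -0.05777491]
panel ((525.0900268554688, -62.22764587402344), (8.125093460083008, 161.8603057861328), 6.967409133911133) 1239
edge slopes deg -0.36 -0.35
edge slopes deg 27.61 3.17
a 6.5 ext 0.007622353768919621 0.15348638290350416 ctr [ 0.52540992 -0.06372538]
cheekR ((656.6428833007812, -142.9073486328125), (24.46194076538086, 12.626869201660156), 7.468467712402344) 259
edge slopes deg -1.45 -9.08
edge slopes deg 0.87 0.69
a 6.5 ext 0.022372312880509115 0.011455392731239383 ctr [ 0.65619707 -0.14271809]
cheekL ((635.1026611328125, 38.74824523925781), (26.195955276489258, 29.90668296813965), 5.307586193084717) 304
edge slopes deg 2.39 11.26
edge slopes deg 0.3 -4.88
a 6.5 ext 0.02297099006392811 0.011146470085065904 ctr [0.63358827 0.04716758]
railR ((570.4872436523438, -150.47024536132812), (134.1184539794922, 18.542861938476562), 6.747598648071289) 1536
edge slopes deg -10.16 -6.21
edge slopes deg 0.55 5.92
a 6.5 ext 0.1321691787715355 0.016010576485979755 ctr [ 0.57062937 -0.15142213]
railL ((551.6854248046875, 35.868507385253906), (141.3887481689453, 16.07347297668457), 7.074007511138916) 1619
edge slopes deg -5.8 21.91
edge slopes deg -3.31 0.74
a 6.5 ext 0.14033729830450015 0.015267054633082096 ctr [0.55143344 0.0358231 ]
```

Tray angle is 6.95°, the outer face middle of its panel is at (0.521, −0.063) and the well centre is at (0.5623, −0.0577). The mouth is about (0.634, −0.049). Now I'll pick up the box.

Call:
step_arm --plan '[0,0,7.5,-3,43,0,0.6,0,0,7.5,-3,43,0,0.6,0,0,7.5,-3,43,0,0.6,0,0,7.5,-3,43,0,0.6,0,0,7.5,-3,43,0,0.6]'

```text
t: 2.7
tcp_pos: [0.5522, 0.1637, 0.2526]
ee_rot: [[-0.735, -0.678, 0.0], [-0.678, 0.735, 0.001], [-0.0, 0.0, -1.0]]
wrist_force: [0.0, 0.6, -0.2]
opening: 0.068
gripper_force: 0.0
```

Call:
step_arm --plan '[0,0,7.5,-3,43,-30,0.6,0,0,7.5,-1,43,-30,0.6,0,0,6.2,0,41,-30,0.6,0,0,0,0,0,-40,0.6,0,0,0,0,0,0,0.6]'

```text
t: 3.2
tcp_pos: [0.5434, 0.2836, 0.1192]
ee_rot: [[-0.443, -0.896, -0.012], [-0.896, 0.443, -0.003], [0.009, 0.01, -1.0]]
wrist_force: [-0.4, -1.2, -1.0]
opening: 0.0685
gripper_force: 0.0
```

Run:
```python
from h import *
s=telemetry.read_state();print(s['tcp_pos'],np.degrees(np.arctan2(s['ee_rot'][1][1],s['ee_rot'][0][1])),s['opening'])
p,d,c=shot('wrist','w3');P=pts(d,c)
h=cv2.cvtColor(p,cv2.COLOR_RGB2HSV)
m=((h[...,0]<8)|(h[...,0]>172))&(h[...,1]>110)&(h[...,2]>90)&(np.abs(P[...,2]-.05)<.006)
cs,_=cv2.findContours(m.astype(np.uint8),0,1); k=max(cs,key=cv2.contourArea)
for v in cv2.approxPolyDP(k,.025*cv2.arcLength(k,True),True).reshape(-1,2): print(v,ray(*v,.05,c).round(4))
```

```text
[0.54344387 0.28360667 0.11918351] 153.68445931707478 0.06846088687506596
[239 168] [0.5544 0.2478 0.05  ]
[240 254] [0.5836 0.3047 0.05  ]
[280 254] [0.5572 0.3179 0.05  ]
[302 232] [0.5353 0.3096 0.05  ]
[303 169] [0.5149 0.2682 0.05  ]
```

View pics/w3.png

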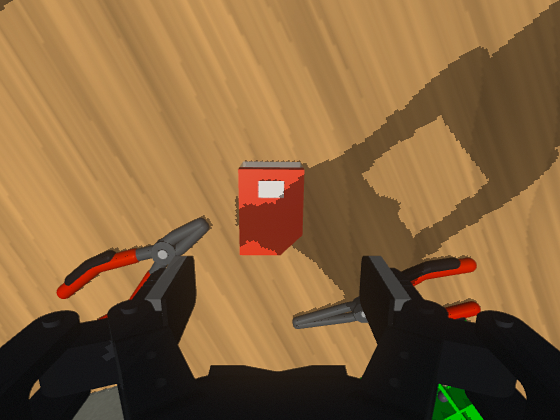

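The box sits square between the fingers at (239–303, 165–254), cut corner lower right. The short pliers' tip at (207,224) lies close to where the left finger comes down, so I'll check its height.

Run:
```python
from h import *
p,d,c=load('w3');P=pts(d,c)
R=P[210:265,150:215]; print('max h',R[...,2].max(), np.percentile(P[215:245,185:212,2],99))
f=lambda q:((q-[.549,.2866])@np.array([[.447,-.894],[.894,.447]])*1000).round(1)
for a,b in((190,238),(200,230),(207,224),(300,322),(315,318)): print(a,b,P[b,a].round(4),f(P[b,a,:2]))
```

```text
max h 0.29707547626627456 0.013911580378011087
190 238 [0.6249 0.2854 0.0121] [ 32.9 -68.3]
200 230 [0.6138 0.283  0.0123] [ 25.7 -59.5]
207 224 [0.6074 0.2819 0.0079] [ 21.9 -54.3]
300 322 [0.5767 0.4001 0.0108] [113.8  26. ]
315 318 [0.5627 0.4022 0.0113] [109.5  39.4]
```

Call:
step_arm --plan '[0,0,0,5,3,-10,0.42,0,0,0,0,0,-20,0.42,0,0,0,0,0,-20,0.42,0,0,0,0,0,0,0.42]'

```text
t: 3.65
tcp_pos: [0.5544, 0.2843, 0.075]
ee_rot: [[-0.449, -0.894, -0.002], [-0.894, 0.449, -0.0], [0.001, 0.001, -1.0]]
wrist_force: [-0.5, 0.5, 0.3]
opening: 0.0608
gripper_force: 0.0
```

Call:
step_arm --plan '[0,0,0,-5,2,0,0.42,0,0,0,0,0,-20,0.42,0,0,0,0,0,-20,0.42,0,0,0,0,0,-15,0.42,0,0,0,0,0,0,0.42]'

```text
t: 4.15
tcp_pos: [0.5488, 0.2867, 0.0198]
ee_rot: [[-0.448, -0.894, -0.002], [-0.894, 0.448, -0.001], [0.002, 0.002, -1.0]]
wrist_force: [-0.3, 0.2, 0.8]
opening: 0.0607
gripper_force: 0.0
```

Call:
step_arm --plan '[0,0,0,0,0,0,0,0,0,0,0,0,0,-0.2,0,0,0,0,0,0,-0.5,0,0,0,0,0,0,-0.5,0,0,0,0,0,0,-0.5]' --squeeze 30

```text
t: 4.65
tcp_pos: [0.55, 0.287, 0.0212]
ee_rot: [[-0.448, -0.894, 0.001], [-0.894, 0.448, 0.0], [-0.0, -0.0, -1.0]]
wrist_force: [0.3, -0.9, 0.2]
opening: 0.0216
gripper_force: 0.0
```

The fingers closed past 46 mm with no force, so something went wrong with the grasp. I'll look.

Run:
```python
from h import *
s=telemetry.read_state();print(s['tcp_pos'],s['opening'],s['gripper_force'])
a,_,_=shot('side','s4');b,_,_=shot('wrist','w4')
cv2.imwrite('pics/c4.png',np.hstack([cv2.resize(a[90:180,200:350],(500,300)),b[:,100:460][60:360]])[:,:800,::-1])
```

```text
[0.5500286  0.28702398 0.02120002] 0.02157590062493061 0.0
```

View pics/c4.png

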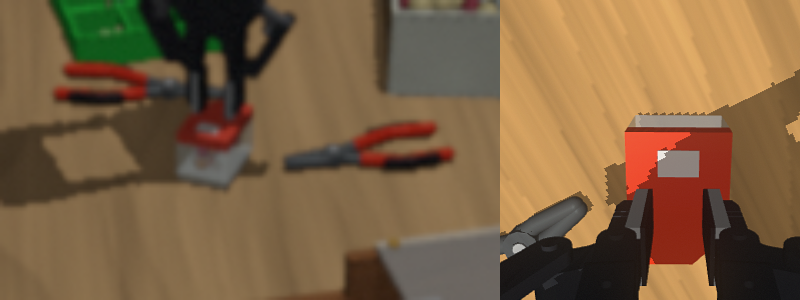

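Left half, the side view: the fingers seem to be at or behind the lid. Right half, the wrist view: the pads lie over the lid, about 22 mm apart. I'll use the depth to find where the pads really are.

Run:
```python
from h import *
p,d,c=load('w4');P=pts(d,c)
f=lambda q:((q[:2]-[.549,.2866])@np.array([[.447,-.894],[.894,.447]])*1000).round(1)
# full-img coords: u=crop-500+100, v=crop+60
for v in (180,200,230,248,250,260,280,300,320,340):
  print(v,[(u,f(P[v,u]).tolist(),(P[v,u,2]*1000).round(1)) for u in (235,246,255,280,306,318)])
p,d,c=load('s4');P=pts(d,c)
print('side')
for v in range(104,146,3):
  print(v,[(u,f(P[v,u]).tolist(),(P[v,u,2]*1000).round(0)) for u in (258,262,268)])
```

```text
180 [(235, [-31.8, -21.4], np.float64(24.8)), (246, [-32.1, -15.8], np.float64(26.3)), (255, [-31.8, -11.5], np.float64(24.5)), (280, [-31.8, 0.8], np.float64(24.9)), (306, [-31.4, 13.8], np.float64(22.9)), (318, [-31.6, 19.6], np.float64(23.9))]
200 [(235, [-28.4, -18.5], np.float64(51.2)), (246, [-28.1, -13.9], np.float64(50.1)), (255, [-27.9, -10.1], np.float64(49.3)), (280, [-28.1, 0.6], np.float64(50.0)), (306, [-28.1, 11.8], np.float64(49.8)), (318, [-28.0, 16.9], np.float64(49.5))]
230 [(235, [-14.3, -19.1], np.float64(49.3)), (246, [-14.4, -14.3], np.float64(49.4)), (255, [-14.8, -10.2], np.float64(50.7)), (280, [-14.8, 0.6], np.float64(50.6)), (306, [-14.6, 12.0], np.float64(50.1)), (318, [-14.5, 17.3], np.float64(49.8))]
248 [(235, [-6.1, -19.3], np.float64(49.9)), (246, [-6.1, -14.4], np.float64(50.0)), (255, [-6.2, -10.4], np.float64(50.1)), (280, [-6.7, 0.7], np.float64(51.3)), (306, [-6.2, 12.2], np.float64(50.2)), (318, [-6.5, 17.4], np.float64(50.9))]
250 [(235, [-5.1, -19.4], np.float64(49.8)), (246, [-10.0, -13.4], np.float64(61.7)), (255, [-5.0, -10.5], np.float64(
[... 2397 characters left out ...]
2, [-20.3, -1.7], np.float64(51.0)), (268, [-6.4, -14.3], np.float64(46.0))]
131 [(258, [-37.6, 3.5], np.float64(50.0)), (262, [-31.6, -6.0], np.float64(49.0)), (268, [-23.5, -20.6], np.float64(47.0))]
134 [(258, [-31.1, 6.2], np.float64(36.0)), (262, [-29.5, -5.1], np.float64(38.0)), (268, [-27.1, -22.0], np.float64(40.0))]
137 [(258, [-30.1, 6.7], np.float64(26.0)), (262, [-33.8, -6.7], np.float64(31.0)), (268, [-31.3, -23.6], np.float64(33.0))]
140 [(258, [-31.3, 6.3], np.float64(17.0)), (262, [-36.5, -7.7], np.float64(23.0)), (268, [-29.6, -23.0], np.float64(22.0))]
143 [(258, [-30.0, 6.9], np.float64(6.0)), (262, [-32.1, -6.0], np.float64(10.0)), (268, [-26.9, -22.0], np.float64(11.0))]
```

Run:
```python
from h import *
for n,z0,us in (('w1',.2515,(145,160,400,410)),('w2',.2522,(145,160,400,410)),('w3',.1192,(165,180,190,365,375,385)),('w4',.0212,(240,248,308,315))):
  p,d,c=load(n);P=pts(d,c); cam=-np.array(c['R']).T@np.array(c['t'])
  print(n,'cam z-tcp',cam[2]-z0)
  for u in us:
    col=P[:,u,2]-z0; v=[i for i in range(240,300) if d[i,u]>0 and d[i,u]<.17]
    if v: i=v[0]; print(u,'first finger row',i,'z rel tcp',(P[i:i+8,u,2]-z0).round(4),d[i,u])
```

```text
w1 cam z-tcp 0.1772887684814236
145 first finger row 265 z rel tcp [0.0547 0.0562 0.0574 0.058  0.0578 0.0589 0.0603 0.0613] 0.13314587
160 first finger row 262 z rel tcp [0.0519 0.0528 0.0542 0.0556 0.0559 0.056  0.058  0.0574] 0.13593107
400 first finger row 262 z rel tcp [0.0521 0.0534 0.0538 0.0547 0.0558 0.057  0.0574 0.0587] 0.13559292
410 first finger row 265 z rel tcp [0.055  0.0548 0.0558 0.0575 0.0587 0.0596 0.0603 0.06  ] 0.13268986
w2 cam z-tcp 0.17735556500772798
145 first finger row 265 z rel tcp [0.0561 0.0553 0.0563 0.0571 0.0585 0.0584 0.0606 0.0607] 0.13152243
160 first finger row 262 z rel tcp [0.0527 0.053  0.0546 0.0541 0.0556 0.056  0.0575 0.0568] 0.13486241
400 first finger row 262 z rel tcp [0.0513 0.0535 0.0532 0.056  0.0556 0.0567 0.0589 0.0595] 0.13656966
410 first finger row 265 z rel tcp [0.0542 0.0568 0.0567 0.0578 0.0589 0.0596 0.0609 0.0608] 0.13378882
w3 cam z-tcp 0.17787547626627456
165 first finger row 268 z rel tcp [0.0481 0.0576 0.06   0.0607 0.0611 0.0613 0.0633 0.0628] 0.1402139
180 first finger row 256 z rel tcp [0.0466 0.0471 0.0487 0.0489 0.0
[... 198 characters left out ...]
.0478 0.0478 0.0486 0.0478 0.0495] 0.14088362
375 first finger row 256 z rel tcp [0.0471 0.0477 0.0492 0.0506 0.051  0.0531 0.0524 0.0531] 0.14094733
385 first finger row 262 z rel tcp [0.0525 0.0541 0.0544 0.0564 0.0561 0.0573 0.0581 0.0593] 0.13580751
w4 cam z-tcp 0.1771974082299821
240 first finger row 240 z rel tcp [0.029  0.0304 0.0292 0.0283 0.029  0.0295 0.0287 0.0294] 0.15778361
248 first finger row 240 z rel tcp [0.0288 0.0287 0.0285 0.0289 0.0284 0.0287 0.0299 0.0291] 0.15805286
308 first finger row 240 z rel tcp [0.0288 0.0288 0.0301 0.029  0.0276 0.0278 0.0292 0.0293] 0.1580519
315 first finger row 240 z rel tcp [0.0292 0.0293 0.0281 0.0283 0.0289 0.0292 0.0285 0.03  ] 0.15761276
```

The camera depth shows the real fingertips about 38 mm above the reported TCP when shut, and about 52 mm above when open. So the fingers closed in the air over the lid, and the box hasn't moved. I'll allow for that offset: open, go 42 mm lower in steps while watching the force, and close again.

Call:
step_arm --plan '[0,0,0,-1,0,0,0.42,0,0,0,0,0,0,0.42,0,0,0,0,0,0,0.42,0,0,0,0,0,-10,0.42,0,0,0,0,0,-5,0.42]'

```text
t: 5.25
tcp_pos: [0.5482, 0.2867, 0.0046]
ee_rot: [[-0.448, -0.894, -0.001], [-0.894, 0.448, -0.0], [0.001, 0.001, -1.0]]
wrist_force: [-0.4, 0.0, -0.3]
opening: 0.0607
gripper_force: 0.0
```

Call:
step_arm --plan '[0,0,0,0,0,-10,0.42,0,0,0,0,0,-10,0.42,0,0,0,0,0,-7,0.42,0,0,0,0,0,0,0.42]'

```text
t: 5.65
tcp_pos: [0.5474, 0.2865, -0.0231]
ee_rot: [[-0.448, -0.894, -0.003], [-0.894, 0.448, -0.001], [0.002, 0.002, -1.0]]
wrist_force: [-0.4, -0.3, -0.2]
opening: 0.0603
gripper_force: 0.0
```

Call:
step_arm --plan '[0,0,0,1,0,1,0.2,0,0,0,0,0,0,0,0,0,0,0,0,0,-0.3,0,0,0,0,0,0,-0.3,0,0,0,0,0,0,-0.3]' --squeeze 35

```text
t: 6.15
tcp_pos: [0.5503, 0.2871, -0.0196]
ee_rot: [[-0.448, -0.894, 0.001], [-0.894, 0.448, 0.0], [-0.001, -0.001, -1.0]]
wrist_force: [0.1, -0.1, 1.6]
opening: 0.0458
gripper_force: 36.9
```

Run:
```python
from h import *
s=telemetry.read_state();print(s['tcp_pos'],s['opening'],s['gripper_force'])
p,d,c=shot('wrist','w5');P=pts(d,c)
h=cv2.cvtColor(p,cv2.COLOR_RGB2HSV)
m=((h[...,0]<8)|(h[...,0]>172))&(h[...,1]>110)&(h[...,2]>60)&(np.abs(P[...,2]-.05)<.008)
cs,_=cv2.findContours(m.astype(np.uint8),0,1); k=max(cs,key=cv2.contourArea)
for v in cv2.approxPolyDP(k,.02*cv2.arcLength(k,True),True).reshape(-1,2): print(v,ray(*v,.05,c).round(4))
```

```text
[ 0.55033326  0.28708936 -0.01962251] 0.04582870006408284 36.88216209411621
[210 214] [0.5535 0.2466 0.05  ]
[213 364] [0.5799 0.2955 0.05  ]
[339 354] [0.5382 0.3117 0.05  ]
[345 213] [0.5155 0.2652 0.05  ]
```

The box is gripped at 45.8 mm and 37 N. I'll lift it, carry it over the tray and turn it to the tray's angle.

Call:
step_arm --plan '[0,0,0,0,0,15,-0.3,0,0,0,0,0,30,-0.3,0,0,0,0,0,30,-0.3,0,0,-6,0,-20,25,-0.3,0,0,-7,0,-40,0,-0.3]'

```text
t: 6.7
tcp_pos: [0.553, 0.2289, 0.0856]
ee_rot: [[-0.638, -0.77, 0.009], [-0.77, 0.638, 0.003], [-0.008, -0.006, -1.0]]
wrist_force: [0.9, 0.4, -0.7]
opening: 0.0454
gripper_force: 36.8
```

Call:
step_arm --plan '[0,0,-7.5,3,-43,0,-0.3,0,0,-7.5,3,-43,0,-0.3,0,0,-7.5,3,-43,0,-0.3,0,0,-7.5,3,-43,0,-0.3,0,0,-7,2,-43,0,-0.3]'

```text
t: 7.2
tcp_pos: [0.5637, 0.0103, 0.0808]
ee_rot: [[-0.974, -0.227, 0.001], [-0.227, 0.974, -0.0], [-0.001, -0.0, -1.0]]
wrist_force: [0.4, -0.1, -0.9]
opening: 0.0458
gripper_force: 36.6
```

Call:
step_arm --plan '[0,0,-6.4,0,-43,0,-0.3,0,0,0,0,-26,0,-0.3,0,0,0,0,0,0,-0.3,0,0,0,0,0,0,-0.3]'

```text
t: 7.6
tcp_pos: [0.5637, -0.0572, 0.0803]
ee_rot: [[-0.993, -0.121, 0.0], [-0.121, 0.993, 0.0], [-0.0, 0.0, -1.0]]
wrist_force: [0.0, 0.9, -1.0]
opening: 0.0456
gripper_force: 36.7
```

Run:
```python
from h import *
s=telemetry.read_state();E=np.array(s['ee_rot']);t=np.array(s['tcp_pos']);print(t,np.degrees(np.arctan2(E[1,1],E[0,1])),s['opening'],s['gripper_force'])
p,d,c=shot('wrist','w6');P=pts(d,c)
h=cv2.cvtColor(p,cv2.COLOR_RGB2HSV)
m=((h[...,0]<8)|(h[...,0]>172))&(h[...,1]>110)&(h[...,2]>60)&(P[...,2]>.1)
cs,_=cv2.findContours(m.astype(np.uint8),0,1); k=max(cs,key=cv2.contourArea)
zt=np.median(P[m][:,2]);print('ztop',zt, 'box bottom',zt-.05)
for v in cv2.approxPolyDP(k,.02*cv2.arcLength(k,True),True).reshape(-1,2): w=ray(*v,zt,c); print(v,w.round(4),'tool',(E.T@(w-t)).round(4))
z=P[...,2];roi=np.zeros(z.shape,bool);roi[:]=1;roi[:,:]=1
mm=(np.abs(z-.048)<.005)&(P[...,0]<.56)&(P[...,0]>.5)&(P[...,1]<.03)&(P[...,1]>-.16)
k,l,st,_=cv2.connectedComponentsWithStats(mm.astype(np.uint8))
for i in range(1,k):
  if st[i,4]>150: print(cv2.minAreaRect((P[l==i][:,:2]*1000).astype(np.float32)),st[i])
```

```text
[ 0.56367422 -0.05719719  0.08031889] 96.95028671913869 0.04556290490147932 36.710245013237
ztop 0.14986871209639366 box bottom 0.09986871209639366
[217 202] [ 0.5273 -0.0802  0.1499] tool [ 0.0388 -0.0185 -0.0696]
[213 365] [ 0.5873 -0.0771  0.1499] tool [-0.021  -0.0225 -0.0696]
[329 362] [ 0.5811 -0.0363  0.1499] tool [-0.0198  0.0186 -0.0695]
[346 214] [ 0.5263 -0.0397  0.1499] tool [ 0.0349  0.0219 -0.0695]
((524.962158203125, -62.42958068847656), (8.024487495422363, 162.59703063964844), 6.92793607711792) [ 137  150  278   15 3884]
```

View pics/w6.png

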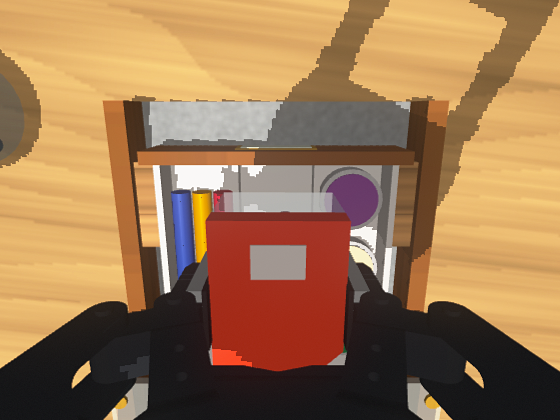

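The wrist view shows the box held square, with its lid's top front edge at about row 222 and darker lid side above it. The panel is at rows 148–164. I'll work out the box's exact offset from the TCP from that edge.

Run:
```python
from h import *
s=telemetry.read_state();E=np.array(s['ee_rot']);t=np.array(s['tcp_pos'])
p,d,c=load('w6');P=pts(d,c)
for u in (230,320): print(u,[(v,int(p[v,u,0]),(P[v,u,2]*1e3).round(1)) for v in range(206,230,2)])
print([(u,int(p[235,u,0])) for u in list(range(202,216))+list(range(342,356))])
for u,v in((208,222),(349,222),(280,222),(280,221)): print(E.T@(ray(u,v,.1499,c)-t))
```

```text
230 [(206, 175, np.float64(133.5)), (208, 175, np.float64(136.0)), (210, 174, np.float64(136.7)), (212, 125, np.float64(140.2)), (214, 122, np.float64(142.4)), (216, 121, np.float64(145.4)), (218, 122, np.float64(146.9)), (220, 129, np.float64(148.6)), (222, 168, np.float64(150.2)), (224, 166, np.float64(149.0)), (226, 166, np.float64(150.6)), (228, 165, np.float64(150.6))]
320 [(206, 172, np.float64(131.9)), (208, 174, np.float64(134.2)), (210, 178, np.float64(137.8)), (212, 138, np.float64(140.1)), (214, 119, np.float64(142.4)), (216, 119, np.float64(145.5)), (218, 120, np.float64(147.2)), (220, 116, np.float64(149.2)), (222, 166, np.float64(149.6)), (224, 165, np.float64(149.3)), (226, 164, np.float64(149.3)), (228, 165, np.float64(150.0))]
[(202, 251), (203, 249), (204, 247), (205, 242), (206, 181), (207, 163), (208, 166), (209, 165), (210, 165), (211, 165), (212, 165), (213, 165), (214, 165), (215, 166), (342, 165), (343, 165), (344, 164), (345, 164), (346, 165), (347, 165), (348, 164), (349, 163), (350, 198), (351, 255), (352, 255), (353, 255), (354, 255), (355, 255)]
[ 0.03241528 -0.02232404 -0.06976942]
[ 0.03235029  0.0222056  -0.06974574]
[ 0.0323821   0.00040979 -0.06975733]
[ 0.03271332  0.00040951 -0.06975732]
```

Box centre is within 0.6 mm of the tool axis. I'll shift it by (−1, −0.6) mm and lower it, going slowly at the end.

Call:
step_arm --plan '[0,0,0,-1,-0.6,-15,-0.3,0,0,0,0,0,-20,-0.3,0,0,0,0,0,-15,-0.3,0,0,0,0,0,-8,-0.3,0,0,0,0,0,0,-0.3]'

```text
t: 8.15
tcp_pos: [0.5616, -0.0568, 0.0201]
ee_rot: [[-0.992, -0.123, -0.003], [-0.123, 0.992, 0.001], [0.003, 0.001, -1.0]]
wrist_force: [0.2, -0.5, -0.4]
opening: 0.0453
gripper_force: 36.8
```

Call:
step_arm --plan '[0,0,0,0,0,-4,-0.3,0,0,0,0,0,-4,-0.3,0,0,0,0,0,-4,-0.3,0,0,0,0,0,-3,-0.3,0,0,0,0,0,0,-0.3]'

```text
t: 8.65
tcp_pos: [0.5624, -0.0576, 0.0063]
ee_rot: [[-0.993, -0.122, -0.001], [-0.122, 0.993, 0.0], [0.001, 0.0, -1.0]]
wrist_force: [0.1, -0.2, -1.4]
opening: 0.0456
gripper_force: 36.8
```

Call:
step_arm --plan '[0,0,0,0,0,-3,-0.3,0,0,0,0,0,-3,-0.3,0,0,0,0,0,-2,-0.3,0,0,0,0,0,0,-0.3]'

```text
t: 9.05
tcp_pos: [0.5625, -0.0576, -0.0016]
ee_rot: [[-0.993, -0.122, -0.001], [-0.122, 0.993, 0.0], [0.001, 0.0, -1.0]]
wrist_force: [-0.1, -0.3, -0.2]
opening: 0.0456
gripper_force: 36.8
```

Call:
step_arm --plan '[0,0,0,0,0,-1.5,-0.3,0,0,0,0,0,-1,-0.3,0,0,0,0,0,0,-0.3]'

```text
t: 9.35
tcp_pos: [0.5627, -0.0576, -0.0039]
ee_rot: [[-0.993, -0.122, -0.0], [-0.122, 0.993, 0.0], [0.0, 0.0, -1.0]]
wrist_force: [-0.5, -0.0, -1.4]
opening: 0.0453
gripper_force: 36.8
```

Call:
step_arm --plan '[0,0,0,0,0,-0.5,0.1,0,0,0,0,0,0,0.15,0,0,0,0,0,0,0.3,0,0,0,0,0,0,0.3,0,0,0,0,0,10,0.3]'

```text
t: 9.85
tcp_pos: [0.5615, -0.0573, 0.0049]
ee_rot: [[-0.993, -0.122, -0.003], [-0.122, 0.993, 0.001], [0.003, 0.001, -1.0]]
wrist_force: [0.4, -0.7, -0.5]
opening: 0.0558
gripper_force: 0.0
```

Call:
step_arm --plan '[0,0,0,0,0,25,0.3,0,0,0,0,0,40,0.3,0,0,0,-10,-1,40,-0.5,0,0,0,-10,-1,40,-1,0,0,0,0,0,0,-1]'

```text
t: 10.35
tcp_pos: [0.5465, -0.0611, 0.1586]
ee_rot: [[-0.992, -0.122, 0.012], [-0.122, 0.993, -0.004], [-0.012, -0.006, -1.0]]
wrist_force: [1.5, -0.0, 0.3]
opening: 0.0121
gripper_force: 0.0
```

Run:
```python
from h import *
s=telemetry.read_state();print(s['tcp_pos'],s['opening'],s['wrist_force'])
p,d,c=shot('wrist','w7');P=pts(d,c);z=P[...,2]
h=cv2.cvtColor(p,cv2.COLOR_RGB2HSV)
m=((h[...,0]<8)|(h[...,0]>172))&(h[...,1]>110)&(h[...,2]>60)&(z>.055)&(z<.075)&(P[...,0]<.61)&(P[...,0]>.51)
q=P[m];print('lid z pcts',np.percentile(q[:,2],[5,50,95]),cv2.minAreaRect((q[:,:2]*1000).astype(np.float32)))
A=np.c_[q[:,:2],np.ones(len(q))];print('tilt',np.linalg.lstsq(A,q[:,2],rcond=None)[0])
def big(mm,n):
  k,l,st,_=cv2.connectedComponentsWithStats(mm.astype(np.uint8)); i=1+np.argmax(st[1:,4]); print(n,cv2.minAreaRect((P[l==i][:,:2]*1000).astype(np.float32)),st[i,4]); return P[l==i]
big((np.abs(z-.048)<.005)&(P[...,0]<.56)&(P[...,0]>.5)&(P[...,1]<.03)&(P[...,1]>-.16),'panel')
for n,y0,y1 in(('cR',-.16,-.12),('cL',.03,.07)):
  q=big((np.abs(z-.072)<.004)&(P[...,0]<.66)&(P[...,0]>.6)&(P[...,1]<y1)&(P[...,1]>y0),n); print(q[:,0].min(),q[:,1].min(),q[:,1].max())
```

```text
[ 0.54647295 -0.06107584  0.15856202] 0.012130956121759883 [ 1.47896568 -0.0426906   0.26475943]
lid z pcts [0.0636508  0.06487019 0.0659787 ] ((561.5623779296875, -57.181663513183594), (64.44544982910156, 45.90834426879883), 6.564531326293945)
tilt [0.0081969  0.00087105 0.06026944]
panel ((525.5518798828125, -62.4197998046875), (9.668213844299316, 162.15780639648438), 6.972475528717041) 2197Traceback (most recent call last):
  File "<stdin>", line 12, in <module>
  File "<stdin>", line 9, in big
    return _wrapfunc(a, 'argmax', axis=axis, out=out, **kwds)
    return bound(*args, **kwds)
ValueError: attempt to get argmax of an empty sequence
```

View pics/w7.png

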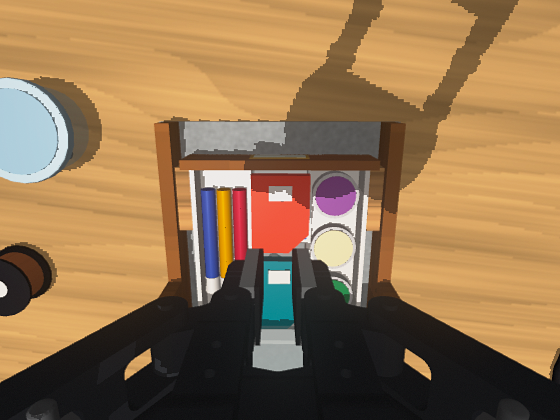

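The box is seated: lid at z = 0.0649 (0.065 expected), level, and the tray hasn't moved. In view are the red lid at (250–310, 175–255) and the panel at rows 155–170. Before pushing, I'll check how far the gripper body and knuckles sit above the tips, because they'll pass over the box and roof.

Run:
```python
from h import *
s=telemetry.read_state();E=np.array(s['ee_rot']);t=np.array(s['tcp_pos'])
p,d,c=load('w7');P=pts(d,c);Q=((P-t)@E*1000)
ok=(d>0)&(d<.2)
for v in (255,262,270,285,300,320,340,360,380,400,418):
  print(v,[(u,*Q[v,u].round(0).astype(int)) for u in (120,160,200,225,250,258,280,300) if ok[v,u]])
for x0 in range(-60,40,10):
  m=ok&(Q[...,0]>x0)&(Q[...,0]<=x0+10)&(Q[...,2]<0)
  if m.sum()>20:
    w=Q[m]; print('toolx',x0,'lowest(z max)',np.percentile(w[:,2],99.5).round(0),'|y|<90; y rng',w[:,1].min().round(),w[:,1].max().round())
# mouth from w2
p,d,c=load('w2');P=pts(d,c);z=P[...,2];a=np.radians(6.95);R=np.array([[np.cos(a),np.sin(a)],[-np.sin(a),np.cos(a)]])
for n,y0,y1 in(('cR',-.16,-.12),('cL',.035,.06)):
  m=(np.abs(z-.072)<.003)&(P[...,0]<.66)&(P[...,0]>.6)&(P[...,1]<y1)&(P[...,1]>y0); w=P[m][:,:2]@R.T
  print(n,np.percentile(w[:,0],[0,2,5]),np.percentile(w[:,1],[2,98]))
print('panel outer',R@np.array([.525,-.0624])-[.004,0])
```

```text
255 [(250, np.int64(10), np.int64(-11), np.int64(-48)), (258, np.int64(10), np.int64(-8), np.int64(-49)), (300, np.int64(9), np.int64(9), np.int64(-48))]
262 [(250, np.int64(10), np.int64(-11), np.int64(-56)), (258, np.int64(10), np.int64(-8), np.int64(-55)), (300, np.int64(10), np.int64(8), np.int64(-56))]
270 [(250, np.int64(10), np.int64(-10), np.int64(-63)), (258, np.int64(10), np.int64(-7), np.int64(-62)), (300, np.int64(10), np.int64(8), np.int64(-63))]
285 [(225, np.int64(6), np.int64(-19), np.int64(-67)), (250, np.int64(10), np.int64(-9), np.int64(-74)), (258, np.int64(10), np.int64(-7), np.int64(-74)), (300, np.int64(10), np.int64(7), np.int64(-74))]
300 [(160, np.int64(13), np.int64(-34), np.int64(-88)), (225, np.int64(11), np.int64(-16), np.int64(-85)), (250, np.int64(11), np.int64(-8), np.int64(-85)), (258, np.int64(5), np.int64(-7), np.int64(-76)), (300, np.int64(5), np.int64(7), np.int64(-74))]
320 [(120, np.int64(11), np.int64(-43), np.int64(-95)), (160, np.int64(12), np.int64(-31), np.int64(-97)), (200, np.int64(6), np.int64(-23), np.int64(-88)), (225, np.int64(11), n
[... 1721 characters left out ...]
nt64(-134)), (200, np.int64(19), np.int64(-12), np.int64(-135)), (225, np.int64(19), np.int64(-8), np.int64(-135)), (250, np.int64(10), np.int64(-5), np.int64(-126)), (258, np.int64(10), np.int64(-4), np.int64(-126)), (280, np.int64(10), np.int64(0), np.int64(-126)), (300, np.int64(11), np.int64(4), np.int64(-127))]
toolx -20 lowest(z max) -45.0 |y|<90; y rng -42.0 37.0
toolx -10 lowest(z max) -44.0 |y|<90; y rng -47.0 46.0
toolx 0 lowest(z max) -43.0 |y|<90; y rng -57.0 59.0
toolx 10 lowest(z max) -58.0 |y|<90; y rng -58.0 58.0
cR [0.62226005 0.62276994 0.62323764] [-0.22714308 -0.21517557]
cL [0.62235129 0.62298422 0.62325756] [-0.03621393 -0.02376989]
panel outer [ 0.50959177 -0.12546814]
```

The body sits about 73 mm behind the real tips, so the whole gripper is about 40 mm above the reported TCP and clears the roof. The panel has 113 mm to travel along 6.95°, and the case and tray centre lines agree. I'll go to a point in front of the panel with the fingers shut.

Call:
step_arm --plan '[0,0,0,-26,-3,0,-1,0,0,0,-26,-2,-20,-1,0,0,0,0,0,-45,-1,0,0,0,0,0,-45,-1,0,0,0,0,0,0,-1]'

```text
t: 10.9
tcp_pos: [0.4842, -0.0622, 0.0342]
ee_rot: [[-0.992, -0.122, -0.014], [-0.122, 0.993, 0.006], [0.013, 0.007, -1.0]]
wrist_force: [-0.2, 0.5, -1.3]
opening: -0.0003
gripper_force: 0.0
```

Call:
step_arm --plan '[0,0,0,0,0,-25,-1,0,0,0,0,0,-20,-1,0,0,0,0,0,-15,-1,0,0,0,0,0,0,-1,0,0,0,0,0,0,-1]'

```text
t: 11.4
tcp_pos: [0.4918, -0.065, -0.0178]
ee_rot: [[-0.992, -0.122, 0.001], [-0.122, 0.992, -0.0], [-0.001, -0.001, -1.0]]
wrist_force: [0.0, -0.0, 1.4]
opening: 0.0
gripper_force: 0.0
```

Run:
```python
from h import *
s=telemetry.read_state();E=np.array(s['ee_rot']);t=np.array(s['tcp_pos'])
a=np.radians(6.95);R=np.array([[np.cos(a),np.sin(a)],[-np.sin(a),np.cos(a)]])
print(t,R@t[:2],np.degrees(np.arctan2(E[1,1],E[0,1])),s['opening'],s['wrist_force'])
p,d,c=shot('wrist','w8');P=pts(d,c);z=P[...,2]
for u in (255,262,290,300): print(u,[(v,(P[v,u,2]*1e3).round(0),((P[v,u]-t)@E*1e3).round(0)[0]) for v in range(240,275,5)])
```

```text
[ 0.49180422 -0.06498815 -0.0177857 ] [ 0.48032674 -0.12402048] 97.02160659129426 2.8802442864828586e-06 [ 0.00224383 -0.04153224  1.40316247]
255 [(240, np.float64(-1.0), np.float64(6.0)), (245, np.float64(-0.0), np.float64(4.0)), (250, np.float64(-0.0), np.float64(2.0)), (255, np.float64(1.0), np.float64(-0.0)), (260, np.float64(23.0), np.float64(7.0)), (265, np.float64(28.0), np.float64(7.0)), (270, np.float64(33.0), np.float64(7.0))]
262 [(240, np.float64(-2.0), np.float64(6.0)), (245, np.float64(-1.0), np.float64(4.0)), (250, np.float64(22.0), np.float64(11.0)), (255, np.float64(29.0), np.float64(11.0)), (260, np.float64(33.0), np.float64(11.0)), (265, np.float64(39.0), np.float64(11.0)), (270, np.float64(42.0), np.float64(11.0))]
290 [(240, np.float64(1.0), np.float64(7.0)), (245, np.float64(-1.0), np.float64(4.0)), (250, np.float64(23.0), np.float64(11.0)), (255, np.float64(28.0), np.float64(11.0)), (260, np.float64(33.0), np.float64(11.0)), (265, np.float64(37.0), np.float64(11.0)), (270, np.float64(42.0), np.float64(11.0))]
300 [(240, np.float64(0.0), np.float64(7.0)), (245, np.float64(-1.0), np.float64(4.0)), (250, np.float64(0.0), np.float64(2.0)), (255, np.float64(0.0), np.float64(-1.0)), (260, np.float64(23.0), np.float64(7.0)), (265, np.float64(28.0), np.float64(7.0)), (270, np.float64(32.0), np.float64(7.0))]
```

The tip is at z ≈ 21 mm, a flat contact of about ±7 mm, 18 mm short of the panel. I'll correct the centring by 1.5 mm and push slowly, watching the force.

Call:
step_arm --plan '[0,0,0,6,-0.8,0,-1,0,0,0,5,0.6,0,-1,0,0,0,4,0.5,0,-1,0,0,0,4,0.5,0,-1,0,0,0,4,0.5,0,-1]'

```text
t: 11.95
tcp_pos: [0.5135, -0.0632, -0.0193]
ee_rot: [[-0.992, -0.122, -0.002], [-0.122, 0.992, 0.0], [0.002, 0.0, -1.0]]
wrist_force: [-3.6, -0.5, 0.1]
opening: 0.0005
gripper_force: 1.3
```

Call:
step_arm --plan '[0,0,0,4,0.5,0,-1,0,0,0,4,0.5,0,-1,0,0,0,4,0.5,0,-1,0,0,0,4,0.5,0,-1,0,0,0,4,0.5,0,-1]'

```text
t: 12.45
tcp_pos: [0.5339, -0.0607, -0.0194]
ee_rot: [[-0.993, -0.122, -0.0], [-0.122, 0.993, 0.0], [0.0, 0.0, -1.0]]
wrist_force: [-2.2, -0.1, 0.2]
opening: -0.0004
gripper_force: 1.0
```

```bash
cat > st.py <<'E'
from h import *
s=telemetry.read_state();E=np.array(s['ee_rot']);t=np.array(s['tcp_pos'])
a=np.radians(6.95);R=np.array([[np.cos(a),np.sin(a)],[-np.sin(a),np.cos(a)]])
print('t',s['t'],'tcp case frame',(R@t[:2]).round(4),'face to mouth mm',(.6223-(R@t[:2])[0]-.011)*1e3,'F',R@s['wrist_force'][:2])
p,d,c=shot('wrist','w_%d'%(s['t']*100));P=pts(d,c);z=P[...,2];q2=P[...,:2]@R.T
m=(np.abs(z-.048)<.004)&(np.abs(q2[...,1]+.1255)<.079)&(q2[...,0]>(R@t[:2])[0]-.005)&(q2[...,0]<(R@t[:2])[0]+.045)
k,l,st,_=cv2.connectedComponentsWithStats(m.astype(np.uint8)); o=np.argsort(-st[1:,4])[:3]+1
for i in o:
  w=q2[l==i]; ys=np.linspace(w[:,1].min(),w[:,1].max(),9)
  e=[(round((ys[j]+.1255)*1e3),round((np.percentile(w[(w[:,1]>=ys[j])&(w[:,1]<ys[j+1]),0],3)-.6223)*1e3,1)) for j in range(8) if ((w[:,1]>=ys[j])&(w[:,1]<ys[j+1])).sum()>5]
  print(st[i,4],'outer edge (y from centre, x to mouth):',e)
E
python3 st.py
```

```text
t 12.45 tcp case frame [ 0.5227 -0.1249] face to mouth mm 88.64618693271122 F [-2.21181783  0.15663996]
807 outer edge (y from centre, x to mouth): [(-79, np.float64(-89.0)), (-77, np.float64(-89.1)), (-74, np.float64(-89.1)), (-72, np.float64(-89.1)), (-69, np.float64(-89.2)), (-67, np.float64(-89.3)), (-64, np.float64(-89.2)), (-62, np.float64(-89.2))]
650 outer edge (y from centre, x to mouth): [(62, np.float64(-89.6)), (64, np.float64(-89.6)), (66, np.float64(-89.2)), (68, np.float64(-89.1)), (70, np.float64(-89.4)), (72, np.float64(-89.1)), (75, np.float64(-89.3)), (77, np.float64(-89.2))]
240 outer edge (y from centre, x to mouth): [(-1, np.float64(-81.9)), (-1, np.float64(-84.6)), (0, np.float64(-84.6)), (0, np.float64(-87.2)), (1, np.float64(-84.5)), (2, np.float64(-84.6)), (2, np.float64(-84.7)), (3, np.float64(-82.3))]
```

The tray slides squarely at 2.2 N, with 89 mm left.

Call:
step_arm --plan '[0,0,0,5,0.6,0,-1,0,0,0,5,0.6,0,-1,0,0,0,5,0.6,0,-1,0,0,0,5,0.6,0,-1,0,0,0,5,0.6,0,-1]'

```text
t: 13.0
tcp_pos: [0.5591, -0.0578, -0.0193]
ee_rot: [[-0.993, -0.122, -0.0], [-0.122, 0.993, 0.0], [0.0, 0.0, -1.0]]
wrist_force: [-2.2, 0.3, -1.5]
opening: -0.0
gripper_force: 0.9
```

Call:
step_arm --plan '[0,0,0,5,0.6,0,-1,0,0,0,5,0.6,0,-1,0,0,0,5,0.6,0,-1,0,0,0,5,0.6,0,-1,0,0,0,5,0.6,0,-1]'

```text
t: 13.5
tcp_pos: [0.5842, -0.0548, -0.0192]
ee_rot: [[-0.993, -0.122, -0.0], [-0.122, 0.993, 0.0], [0.0, 0.0, -1.0]]
wrist_force: [-1.6, -1.1, -0.5]
opening: -0.0002
gripper_force: 0.9
```

```bash
python3 st.py
```

```text
t 13.5 tcp case frame [ 0.5733 -0.1251] face to mouth mm 38.048536229182595 F [-1.67207915 -0.88865179]
787 outer edge (y from centre, x to mouth): [(-79, np.float64(-38.5)), (-77, np.float64(-38.4)), (-74, np.float64(-38.6)), (-72, np.float64(-38.6)), (-69, np.float64(-38.5)), (-67, np.float64(-38.4)), (-64, np.float64(-38.7)), (-62, np.float64(-38.7))]
665 outer edge (y from centre, x to mouth): [(61, np.float64(-38.7)), (64, np.float64(-38.8)), (66, np.float64(-38.6)), (68, np.float64(-38.6)), (70, np.float64(-38.6)), (72, np.float64(-38.8)), (75, np.float64(-38.6)), (77, np.float64(-38.6))]
238 outer edge (y from centre, x to mouth): [(-1, np.float64(-33.4)), (-1, np.float64(-34.2)), (0, np.float64(-33.8)), (0, np.float64(-33.9)), (1, np.float64(-33.6)), (1, np.float64(-33.8)), (2, np.float64(-33.8)), (2, np.float64(-33.9))]
```

Still square, with 38 mm to go.

Call:
step_arm --plan '[0,0,0,5,0.6,0,-1,0,0,0,5,0.6,0,-1,0,0,0,5,0.6,0,-1,0,0,0,5,0.6,0,-1,0,0,0,5,0.6,0,-1]'

```text
t: 14.05
tcp_pos: [0.6093, -0.0519, -0.019]
ee_rot: [[-0.993, -0.122, 0.0], [-0.122, 0.993, -0.0], [-0.0, -0.0, -1.0]]
wrist_force: [-3.3, -0.2, 1.3]
opening: 0.0001
gripper_force: 1.3
```

Call:
step_arm --plan '[0,0,0,3,0.4,0,-1,0,0,0,2,0.2,0,-1,0,0,0,2,0.2,0,-1,0,0,0,1,0.1,0,-1,0,0,0,0,0,0,-1]'

```text
t: 14.55
tcp_pos: [0.617, -0.0509, -0.0192]
ee_rot: [[-0.993, -0.122, 0.0], [-0.122, 0.993, 0.0], [-0.0, 0.0, -1.0]]
wrist_force: [-1.5, 0.4, 0.0]
opening: 0.0
gripper_force: 0.5
```

```bash
python3 st.py
```

```text
t 14.55 tcp case frame [ 0.6063 -0.1252] face to mouth mm 4.997577776957984 F [-1.46096175  0.61421553]
768 outer edge (y from centre, x to mouth): [(-79, np.float64(-5.4)), (-77, np.float64(-5.4)), (-74, np.float64(-5.4)), (-72, np.float64(-5.4)), (-69, np.float64(-5.4)), (-67, np.float64(-5.6)), (-65, np.float64(-5.6)), (-62, np.float64(-5.5))]
679 outer edge (y from centre, x to mouth): [(61, np.float64(-5.9)), (63, np.float64(-5.8)), (66, np.float64(-5.7)), (68, np.float64(-5.7)), (70, np.float64(-5.7)), (72, np.float64(-5.8)), (75, np.float64(-5.6)), (77, np.float64(-5.5))]
233 outer edge (y from centre, x to mouth): [(-2, np.float64(1.2)), (-1, np.float64(-1.1)), (-1, np.float64(-0.6)), (0, np.float64(-1.1)), (1, np.float64(-0.2)), (1, np.float64(-0.8)), (2, np.float64(-0.9)), (2, np.float64(-0.5))]
```

Call:
step_arm --plan '[0,0,0,2,0.2,0,-1,0,0,0,1.5,0.2,0,-1,0,0,0,1,0.1,0,-1,0,0,0,0,0,0,-1]'

```text
t: 15.0
tcp_pos: [0.6215, -0.0505, -0.0193]
ee_rot: [[-0.993, -0.122, 0.0], [-0.122, 0.993, 0.0], [-0.0, -0.0, -1.0]]
wrist_force: [-1.7, -0.9, 0.2]
opening: -0.0004
gripper_force: 0.6
```

Call:
step_arm --plan '[0,0,0,0.5,0.1,0,-1,0,0,0,0.5,0,0,-1,0,0,0,0,0,0,-1]'

```text
t: 15.3
tcp_pos: [0.6223, -0.0504, -0.0192]
ee_rot: [[-0.993, -0.122, -0.0], [-0.122, 0.993, 0.0], [0.0, 0.0, -1.0]]
wrist_force: [-1.5, -0.2, -0.8]
opening: 0.0001
gripper_force: 0.9
```

Call:
step_arm --plan '[0,0,0,0.5,0.1,0,-1,0,0,0,0,0,0,-1]'

```text
t: 15.5
tcp_pos: [0.6226, -0.0503, -0.0193]
ee_rot: [[-0.993, -0.122, -0.0], [-0.122, 0.993, 0.0], [0.0, 0.0, -1.0]]
wrist_force: [-2.0, -0.7, 1.1]
opening: 0.0
gripper_force: 1.2
```

Call:
step_arm --plan '[0,0,0,0.5,0,0,-1,0,0,0,0,0,0,-1]'

```text
t: 15.7
tcp_pos: [0.6226, -0.0502, -0.0192]
ee_rot: [[-0.993, -0.122, -0.002], [-0.122, 0.993, 0.0], [0.002, 0.0, -1.0]]
wrist_force: [-5.8, 0.4, 3.1]
opening: 0.0005
gripper_force: 2.6
```

Call:
step_arm --plan '[0,0,0,0.5,0.1,0,-1,0,0,0,0,0,0,-1]'

```text
t: 15.9
tcp_pos: [0.6226, -0.0502, -0.0192]
ee_rot: [[-0.992, -0.122, -0.003], [-0.122, 0.992, 0.0], [0.003, 0.0, -1.0]]
wrist_force: [-7.7, -1.1, 4.6]
opening: -0.0003
gripper_force: 3.7
```

```bash
python3 st.py
```

```text
t 15.9 tcp case frame [ 0.6119 -0.1252] face to mouth mm -0.6171951128611692 F [-7.74133702 -0.20203918]
784 outer edge (y from centre, x to mouth): [(-79, np.float64(0.3)), (-77, np.float64(0.3)), (-74, np.float64(0.3)), (-72, np.float64(0.2)), (-69, np.float64(0.3)), (-67, np.float64(0.2)), (-65, np.float64(-0.1)), (-62, np.float64(0.2))]
680 outer edge (y from centre, x to mouth): [(61, np.float64(0.2)), (63, np.float64(-0.0)), (65, np.float64(-0.0)), (68, np.float64(0.0)), (70, np.float64(0.2)), (72, np.float64(0.1)), (74, np.float64(0.1)), (77, np.float64(0.1))]
232 outer edge (y from centre, x to mouth): [(-2, np.float64(7.6)), (-1, np.float64(4.7)), (0, np.float64(4.6)), (0, np.float64(4.8)), (1, np.float64(4.8)), (1, np.float64(4.8)), (2, np.float64(4.9)), (2, np.float64(5.2))]
```

The tray is home. It has stopped against the back stop with the force rising, and the panel is flush within 0.3 mm and square. I'll back off and do a final check.

Call:
step_arm --plan '[0,0,0,-5,-0.6,0,-1,0,0,0,-15,-2,0,-1,0,0,0,-30,-3,10,-1,0,0,0,-30,0,40,-1,0,0,0,-20,0,45,-1]'

```text
t: 16.45
tcp_pos: [0.5209, -0.0551, 0.075]
ee_rot: [[-0.993, -0.122, -0.003], [-0.122, 0.993, 0.001], [0.003, 0.002, -1.0]]
wrist_force: [0.5, -0.6, 1.1]
opening: 0.0002
gripper_force: 0.0
```

Call:
step_arm --plan '[0,0,0,0,0,45,-1,0,0,0,0,0,45,-1,0,0,0,0,0,0,-1,0,0,0,0,0,0,-1]'

```text
t: 16.85
tcp_pos: [0.5252, -0.0561, 0.1674]
ee_rot: [[-0.993, -0.122, 0.005], [-0.122, 0.993, -0.001], [-0.004, -0.002, -1.0]]
wrist_force: [-0.6, -0.2, 0.6]
opening: 0.0002
gripper_force: 0.0
```

Run:
```python
from h import *
p,d,c=shot('side','s9'); cv2.imwrite('pics/c9.png',cv2.resize(p[80:380,200:420],(587,600)*1 if 0 else (440,600))[:,:,::-1])
p,d,c=shot('wrist','w9'); P=pts(d,c);z=P[...,2]
a=np.radians(6.95);R=np.array([[np.cos(a),np.sin(a)],[-np.sin(a),np.cos(a)]]);q=P[...,:2]@R.T
h=cv2.cvtColor(p,cv2.COLOR_RGB2HSV)
for y in (-70,-40,0,40,70):
  m=(np.abs(z-.048)<.004)&(np.abs(q[...,1]+.1255-y/1e3)<.006)&(np.abs(q[...,0]-.6223)<.03)
  if m.sum()>5: print(y,'panel edge-mouth mm',(np.percentile(q[m][:,0],3)-.6223)*1e3)
```

```text
70 panel edge-mouth mm -0.09003129030027424
```

View pics/c9.png

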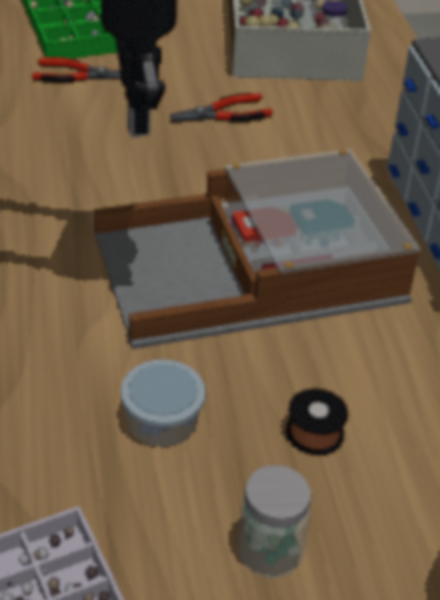

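The side view shows the tray fully in, with its panel level with the cheek fronts (215,200 to 260,270). The red-lidded box is seated, the other things look undisturbed, and the arm is clear. I'm handing in.

```bash
python3 -c "
from cell import bot; print(bot.close_job())"
```

```text
the job is handed in; nothing more can be done
None
```

The bead box is seated level in the front well and released, the tray is fully in with its panel flush within about 0.3 mm, and the job was handed in about 17 s into the 59 s limit (the first grasp closed in the air above the lid, because the real fingertips sit about 40 mm above the reported TCP, and was redone).

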